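Pack away the small-parts tubs on the workshop bench

TASK

Tidy the bench: put the stray brass coupling into the square white tub, with the other brass fittings, then close both tubs, each with the blue lid that fits it, pushed fully home and level. Leave the tubs standing about where they are, and do not disturb the small spare lid, which fits neither tub, nor the paint can, the screwdriver and the tape measure.

Things in the scene. Friction and masses are not known exactly. Their poses are not given: they have to be found in the camera images.
- tub_square: Square open white plastic tub, outside 100 x 100 mm (x, y) and 70 mm high, walls 4 mm, mouth 92 x 92 mm inside; filled 28 mm deep (above its underside) with small brass fittings. Loose on the bench, about 0.8 kg. Origin at the centre of its underside, z up to the mouth.
- tub_oblong: Oblong open white plastic tub, outside 116 x 76 mm (x, y) and 70 mm high, walls 4 mm, mouth 108 x 68 mm inside; filled 28 mm deep (above its underside) with steel bolts. Loose on the bench, about 0.8 kg. Origin at the centre of its underside, z up to the mouth. Its long side is along x.
- lid_square_center (a point): Square blue lid, lying plug down. 42 mm tall, 70 g. From the underside up: plug 12 mm deep, 86 x 86 mm below the plate, 3 mm less per side at its foot; plate 108 x 108 mm at 12 to 16 mm; upright grip rib in the middle at 16 to 42 mm, 56 mm long (x) and 14 mm thick (y). Point: its middle, 21 mm above the underside. Fits the square tub in any quarter turn; home, the point is 79 mm above the tub's origin.
- lid_oblong_center (a point): Oblong blue lid, lying plug down. 42 mm tall, 70 g. From the underside up: plug 12 mm deep, 102 x 62 mm below the plate, 3 mm less per side at its foot; plate 124 (x) x 84 mm at 12 to 16 mm; upright grip rib in the middle at 16 to 42 mm, 56 mm long (x) and 14 mm thick (y). Point: its middle, 21 mm above the underside. Fits the oblong tub either way round; home, the point is 79 mm above the tub's origin.
- lid_spare_center (a point): Small spare blue lid, fits neither tub. 42 mm tall, 70 g. From the underside up: plug 12 mm deep, 62 x 62 mm below the plate, 3 mm less per side at its foot; plate 82 x 82 mm at 12 to 16 mm; upright grip rib in the middle at 16 to 42 mm, 56 mm long (x) and 14 mm thick (y). Point: its middle, 21 mm above the underside. Leave alone.
- fitting_center (a point): Stray brass pipe coupling lying on the bench, 90 g: a square body 26 mm wide (y) and 26 mm high, 22 mm long at the middle of a round tube 18 mm in diameter (end collars 22 mm) and 54 mm long along x. This point is its centre, 13 mm above the bench.
- paint_can_center (a point): Red paint can standing on the bench, 68 mm in diameter, 105 mm tall; the point is half-way up. To be left alone.
- screwdriver_grip (a point): Screwdriver with a red handle lying on the bench; the point is in the handle. To be left alone.
- tape_measure_center (a point): Yellow tape measure, 70 x 34 x 62 mm, standing on the bench beyond the tubs; the point is half-way up. To be left alone.
There are look-alikes about, which are no part of the job. What is shaped like the tub_oblong but green or orange is not meant.

How it is judged:
By the outcome, as a careful person would: the job done as asked, in the order asked, and still so for the second after the job is handed in, with the robot touching nothing.
It also fails if it takes over 67 s, if anything falls off the work surface, if the arm or the gripper's body presses on something with over 40 N, if the wrist force passes 120 N, or if a joint passes its speed limit or range.

ROBOT

A 7-joint arm with a two-finger parallel gripper is mounted at the origin on the work surface. World frame = base frame: x ahead of the robot, y to its left, z up, the work surface at z = 0. Lengths are in m, angles in rad, forces in N, time in s.
With the tool pointing down it reaches from about 0.4 to 0.85 m from the base axis. Payload 4.5 kg.
Tool frame: the origin (TCP) lies between the finger pads; the fingertips stand 11 mm ahead of it and the grasp point (between the pads) lies 8 mm behind it (r.nose_length is the distance from the TCP to the fingertips, in m); z points along the fingers, y is the line along which they close (so a half turn about z gives the same grasp; the last joint's range is limited). The gripper opens to 88 mm and grips with 3 to 60 N. Pads are 18 mm wide; open, the fingers measure 123 mm over their backs; the gripper's body (75 mm by 187 mm) begins 45 mm behind the grasp point.
Start: joints at [1.209, 0.689, -0.195, 1.565, 0.157, 0.902, -0.215], TCP at [0.241, -0.577, 0.25] pointing down, gripper open.
Joint ranges: [-3.01, 3.01], [-0.46, 2.08], [-1.47, 1.51], [0.13, 2.56], [-1, 4.14], [0.04, 2.09], [-2.66, 2.66]. Speed limits (rad/s): [2.57, 2.57, 3.14, 3.14, 3.14, 3.14, 3.14].

INTERFACE

Orientations are given as a unit quaternion [x, y, z, w].
In Python, from plant import get_state, snapshot, camera_model, r gives the robot as it stands.
- The arm moves only by the shell command python3 -m inch 'ROWS' [FORCE]. ROWS is text: rows parted by semicolons, each of 7 numbers parted by spaces: the opening, from -1 (shut) to 1 (fully open), then the shift along the tool's x, y, z in m, then the turn, a rotation vector about the tool's x, y, z in rad. A call has 1 to 20 rows; each row shifts and turns the commanded pose from where the row before left it, along the tool's axes as they then stand; what a row does not reach is not made up. A row lasts 1/12 s, in which the tool goes at most 41.7 mm and 7.16 degrees, less where a joint would pass 70% of its speed; a pose out of reach is approached as far as the arm can. A call is refused whole if a number of a shift passes 0.0417 or a number of a turn 0.125, either way. A call with a gripper value outside its range is refused whole. The fingers move at their own pace and stop on an object; FORCE is the grip in N (left out, the last holds). Time passes only in rows, so rows that do not move let the fingers close. It gives the time, the measured TCP pose, the force, the opening and the grip force at its end, in the units of the state.
- get_state(): the state, without advancing time (a new reading comes with each control period).
- snapshot(name): name is "scene" or "side" or "wrist"; returns (picture, depth): 480x640x3 uint8, red, green, blue; 480x640 float32, m along the optical axis (not along the pixel's ray), 0 where there is no reading.
- camera_model(name): a dict with "intrinsics" (3x3 intrinsics, pixels), "view" (4x4, takes a point from world to camera coordinates). Camera axes: x right, y down, z forward; pixel columns grow to the right and rows downward; lengths in m; the calibration is good to about 2 mm. A picture is of the moment at which its call begins: read the wrist's pose just before it. camera_model takes no time and is no camera call; for the wrist camera it gives the pose at the moment of the call.
- r.finish_job(): hands the job in; it is judged then, once.
The state is a dict: "clock": time; "q": joint angles; "qd": joint speeds; "joint_torque": joint torques, N m; "tool_pos": TCP position; "eef_rot": TCP orientation; "contact_force": force on the tool from outside, world axes, zero at the start; "moment": the same for the moment, N m; "opening": opening from 0.0 (shut) to 1.0 (fully open); "finger_force": force on a finger pad.
Only numpy, scipy, OpenCV 4.12 (cv2) and the standard library are available. Lean on these libraries where they do the work, as an engineer would, in place of code of your own. Each camera call takes 0.05 s, during which the arm holds its last target. There are 200 camera calls.

## Working session

There is one attempt and no reset: what is moved stays moved. The work goes in short steps, Python scripts to look and compute and a shell command to move; the robot and the scene stay as the last step left them, time stands still between calls to the robot, and variables do not carry over. Pictures are saved under pics/ and viewed, at most 10 in all, crops included, and the job is handed in when it is done.

```bash
ls; mkdir -p pics
python3 - <<'E'
from plant import *
import cv2,numpy as np
for n in("scene","side"):
    p,d=snapshot(n); np.save(f"pics/{n}.npy",d); cv2.imwrite(f"pics/{n}0.png",p[:,:,::-1])
    m=camera_model(n); print(n,m["intrinsics"],np.round(m["view"],3).tolist())
s=get_state(); print(s["clock"],s["tool_pos"],s["eef_rot"],s["opening"],s["contact_force"])
E
```

```text
pics
scene [[433.00854468   0.         319.62320003]
 [  0.         433.00854468 237.72120837]
 [  0.           0.           1.        ]] [[0.782, 0.623, -0.017, -0.416], [0.515, -0.661, -0.545, -0.246], [-0.351, 0.418, -0.838, 1.168], [0.0, 0.0, 0.0, 1.0]]
side [[475.08602129   0.         315.99835082]
 [  0.         475.08602129 238.69959435]
 [  0.           0.           1.        ]] [[-0.928, -0.373, -0.018, 0.494], [-0.253, 0.662, -0.706, 0.191], [0.275, -0.65, -0.708, 0.929], [0.0, 0.0, 0.0, 1.0]]
0.1 [ 0.2407133  -0.5761853   0.24901043] [ 9.80474680e-01  1.96643620e-01 -2.28901244e-04 -7.97656834e-04] 0.9989916962541342 [ 0.75066525 -0.20535671 -0.09235207]
```

View pics/scene0.png

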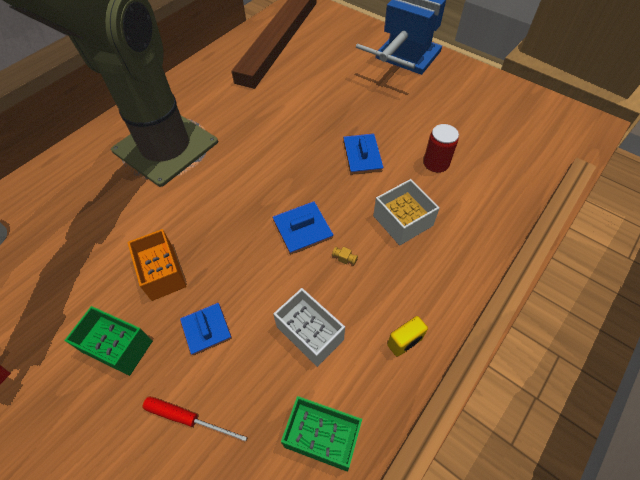

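View pics/side0.png

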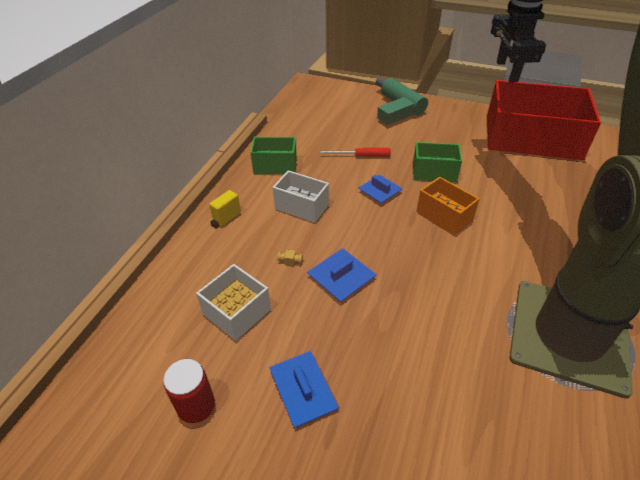

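The scene view shows three blue lids: (303,226) square, (362,153) elongated, so oblong, and (206,328), small, so the spare. White tubs: square with brass at (406,211), oblong with bolts at (309,326). The green and orange tubs are look-alikes. The coupling is at (345,256), the can at (440,148), the tape at (408,335) and the screwdriver at (190,415). Next I'll measure sizes and poses by depth, and confirm them in an enlarged crop.

```bash
cat > h.py <<'E'
import numpy as np,cv2
from plant import *
def cloud(p,d,m):
    K,V=m["intrinsics"],m["view"]
    v,u=np.mgrid[:480,:640]
    c=np.stack([(u-K[0,2])/K[0,0]*d,(v-K[1,2])/K[1,1]*d,d],-1)
    w=(c-V[:3,3])@V[:3,:3]
    w[d==0]=np.nan
    return w
def rect(pts):
    (c,s,a)=cv2.minAreaRect((pts[:,:2]*1000).astype(np.float32))
    if s[0]<s[1]: s=s[::-1];a+=90
    return np.round(c,1),np.round(s,1),round((a+90)%180-90,1),len(pts)
def boxcut(w,u,v,rad,zl,zh,extra=None):
    c=w[v,u]; k=(np.hypot(w[...,0]-c[0],w[...,1]-c[1])<rad)&(w[...,2]>zl)&(w[...,2]<zh)
    if extra is not None:k&=extra
    return w[k]
E
python3 - <<'E'
from h import *
T={"scene":dict(sq=(303,226),ob=(362,153),sp=(206,328),tsq=(406,211),tob=(309,326),fit=(345,256),can=(444,133),tape=(408,325)),
"side":dict(sq=(342,275),ob=(303,390),sp=(380,189),tsq=(235,300),tob=(302,196),fit=(290,258),can=(187,375),tape=(225,205))}
for n in T:
    d=np.load(f"pics/{n}.npy");p=cv2.imread(f"pics/{n}0.png").astype(int);m=camera_model(n);w=cloud(p,d,m)
    blue=(p[...,0]>p[...,2]+60)
    for k,(u,v) in T[n].items():
        if k in("sq","ob","sp"):
            print(n,k,"plate",rect(boxcut(w,u,v,.1,.008,.021,blue)),"rib",rect(boxcut(w,u,v,.06,.036,.05,blue)))
        elif k[0]=="t" and k!="tape": print(n,k,rect(boxcut(w,u,v,.09,.064,.08)))
        elif k=="fit": print(n,k,rect(boxcut(w,u,v,.045,.008,.04)),"body",rect(boxcut(w,u,v,.045,.0235,.04)))
        elif k=="can": print(n,k,rect(boxcut(w,u,v,.06,.09,.12)))
        else: print(n,k,rect(boxcut(w,u,v,.06,.05,.08)))
a=cv2.imread("pics/scene0.png")[110:360,170:470]
cv2.imwrite("pics/crop1.png",cv2.resize(a,(720,600),interpolation=cv2.INTER_CUBIC))
E
```

```text
scene sq plate (array([464.6,  19.3]), array([109.3, 107.1]), -27.0, 1539) rib (array([464.7,  19.4]), array([55.4, 16.1]), 63.5, 150)
scene ob plate (array([438.7, 294.6]), array([126.8,  83.3]), -43.9, 981) rib (array([439.6, 293.8]), array([55.2, 14.3]), -43.4, 91)
scene sp plate (array([ 469.8, -291.2]), array([81.9, 81.2]), -26.3, 1321) rib (array([ 470.6, -291.6]), array([55.8, 14.2]), -26.3, 204)
scene tsq (array([634.7, 183.7]), array([102.9, 102.3]), 70.8, 496)
scene tob (array([ 638.4, -166.2]), array([117.6,  77. ]), -5.8, 582)
scene fit (array([588.7,  16.2]), array([54.5, 27.3]), 11.7, 274) body (array([589. ,  16.1]), array([53.2, 25.5]), 8.6, 128)
scene can (array([605.6, 387.5]), array([65.3, 64.1]), 83.2, 544)
scene tape (array([797.6, -64.3]), array([69. , 35.9]), 73.0, 682)
side sq plate (array([465.4,  20.5]), array([108.6, 107.5]), 63.4, 1516) rib (array([466.1,  21. ]), array([56.1, 14.8]), 64.1, 135)
side ob plate (array([439.6, 295.4]), array([123.9,  83.1]), -44.2, 2667) rib (array([439.7, 295.9]), array([56.6, 14.2]), -45.3, 229)
side sp plate (array([ 470.2, -289.4]), array([83.7, 81.7]), 62.9, 403) rib (array([ 470., -290.]), array([52.6, 16.7]), -23.4, 68)
side tsq (array([636.9, 183.5]), array([103.2, 102. ]), -18.6, 635)
side tob (array([ 640.7, -165.1]), array([118. ,  83.4]), -5.3, 355)
side fit (array([589. ,  17.4]), array([54.3, 29.8]), 2.5, 262) body (array([589.9,  18.2]), array([53.8, 26.6]), 18.3, 117)
side can (array([603.8, 390.9]), array([64.3, 64.2]), 25.4, 1356)
side tape (array([798.9, -62.3]), array([70.8, 36.8]), 72.3, 354)
```

View pics/crop1.png

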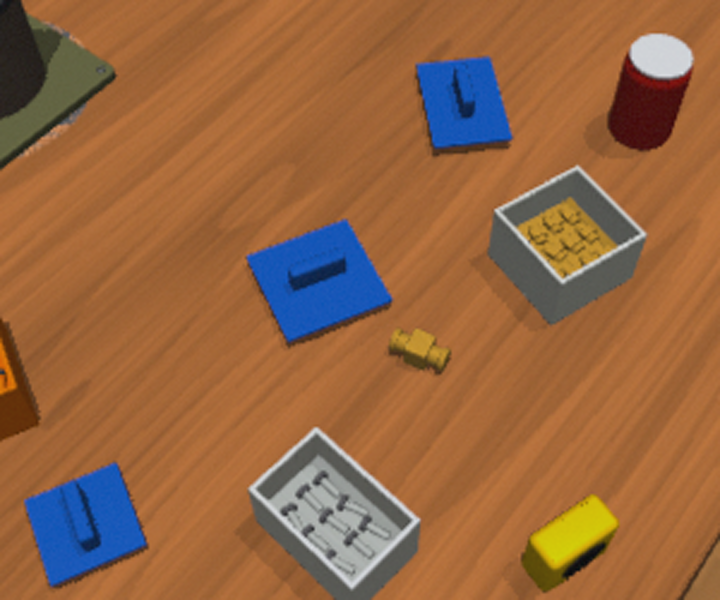

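Confirmed: the middle lid (303,226) measures 108x108, so it is the square one. (362,153) measures 125x83, so it is the oblong one. (206,328) measures 82x82, so it is the spare. The white tubs measure 102x102 with brass and 117x77 with bolts. I'll start with a helper that gives moves in tool axes.

```bash
cat > plan.py <<'E'
import sys,numpy as np
from plant import *
from scipy.spatial.transform import Rotation as R
x,y,z,yaw=map(float,sys.argv[1:5])
s=get_state();M=R.from_quat(s["eef_rot"]).as_matrix()
psi=np.degrees(np.arctan2(M[1,0],M[0,0]))
d=(yaw-psi+180)%360-180
Rt=R.from_euler("z",yaw,degrees=True).as_matrix()@np.diag([1,-1,-1])
rv=R.from_matrix(M.T@Rt).as_rotvec()
print("t",round(s["clock"],2),"pos",np.round(s["tool_pos"],4),"yaw",round(psi,1),"F",np.round(s["contact_force"],1),"op",round(s["opening"],3),"ff",np.round(s["finger_force"],1))
print("shift in current axes",np.round(M.T@(np.array([x,y,z])-s["tool_pos"]),4),"| turn rotvec",np.round(rv,3),"| shift if turned first",np.round(Rt.T@(np.array([x,y,z])-s["tool_pos"]),4))
E
python3 plan.py .56 .017 .25 8
```

```text
t 0.1 pos [ 0.2407 -0.5762  0.249 ] yaw 22.7 F [ 0.8 -0.2 -0.1] op 0.999 ff 0.0
shift in current axes [ 5.233e-01 -4.242e-01 -4.000e-04] | turn rotvec [-0.002  0.     0.256] | shift if turned first [ 0.3987 -0.543  -0.001 ]
```

```bash
python3 -m inch '0.1 .0262 -.0212 0 0 0 0;0.1 .0262 -.0212 0 0 0 0;0.1 .0262 -.0212 0 0 0 0;0.1 .0262 -.0212 0 0 0 0;0.1 .0262 -.0212 0 0 0 0;0.1 .0262 -.0212 0 0 0 0;0.1 .0262 -.0212 0 0 0 0;0.1 .0262 -.0212 0 0 0 0;0.1 .0262 -.0212 0 0 0 0;0.1 .0262 -.0212 0 0 0 0;0.1 .0262 -.0212 0 0 0 0;0.1 .0262 -.0212 0 0 0 0;0.1 .0262 -.0212 0 0 0 0;0.1 .0262 -.0212 0 0 0 0;0.1 .0262 -.0212 0 0 0 0;0.1 .0262 -.0212 0 0 0 0;0.1 .0262 -.0212 0 0 0 0;0.1 .0262 -.0212 0 0 0 0;0.1 .0262 -.0212 0 0 0 0;0.1 .0262 -.0212 0 0 0 0' 20
python3 -m inch '0.1 0 0 0 0 0 .085;0.1 0 0 0 0 0 .085;0.1 0 0 0 0 0 .085;.1 0 0 0 0 0 0;.1 0 0 0 0 0 0'
python3 - <<'E'
from h import *
m=camera_model("wrist");p,d=snapshot("wrist");w=cloud(p,d,m)
cv2.imwrite("pics/w1.png",p[:,:,::-1])
p=p.astype(int)
k=(w[...,2]>.009)&(w[...,2]<.04)&(np.hypot(w[...,0]-.589,w[...,1]-.017)<.04)
print("fit",rect(w[k]))
# fit axis by PCA on all points above bench
q=w[k][:,:2];c=np.cov(q.T);e,v=np.linalg.eigh(c);print(np.degrees(np.arctan2(v[1,1],v[0,1])),np.nanmedian(w[...,2]))
E
python3 plan.py .589 .017 .25 8
```

```text
clock: 1.77
tool_pos: [0.5612, 0.0181, 0.2494]
eef_rot: [0.98, 0.197, -0.0, 0.0]
contact_force: [1.4, -0.9, -0.6]
opening: 0.551
finger_force: 0.0
clock: 2.18
tool_pos: [0.5607, 0.0166, 0.2494]
eef_rot: [0.997, 0.072, -0.0, 0.0]
contact_force: [-0.3, 0.3, 0.1]
opening: 0.552
finger_force: 0.0
fit (array([588.6,  16.6]), array([54., 26.]), 11.3, 1212)
-168.1626883628493 0.0010167278716165956
t 2.23 pos [0.5608 0.0165 0.2495] yaw 8.2 F [-0.1 -0.2  0.9] op 0.549 ff 0.0
shift in current axes [ 0.028   0.0035 -0.0005] | turn rotvec [0.    0.001 0.003] | shift if turned first [ 0.028   0.0034 -0.0005]
```

View pics/w1.png

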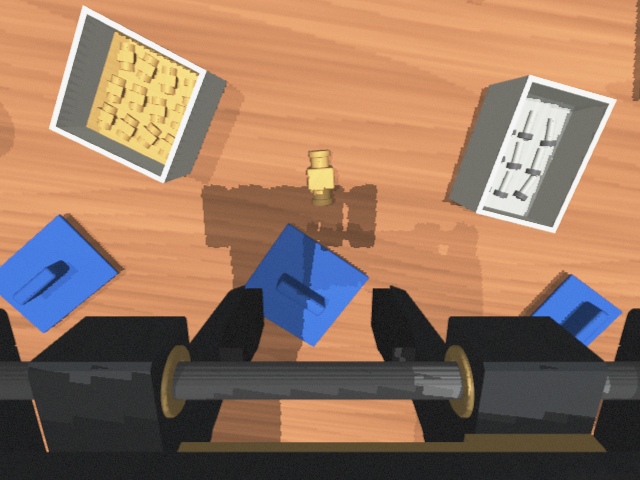

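The wrist view shows the coupling at (320,178), measured at (588.6, 16.6) mm with an 11.5° axis. The way down is clear. I'll grasp it.

```bash
python3 -m inch '.1 0 0 0 0 0 -.058;.1 .0273 .0055 0 0 0 0;.1 0 0 .03 0 0 0;.1 0 0 .03 0 0 0;.1 0 0 .03 0 0 0;.1 0 0 .03 0 0 0;.1 0 0 .03 0 0 0;.1 0 0 .03 0 0 0;.1 0 0 .03 0 0 0;.1 0 0 .0155 0 0 0;.1 0 0 .01 0 0 0;.1 0 0 0 0 0 0;-1 0 0 0 0 0 0;-1 0 0 0 0 0 0;-1 0 0 0 0 0 0;-1 0 0 0 0 0 0;-1 0 0 0 0 0 0;-1 0 0 0 0 0 0;-1 0 0 0 0 0 0' 20
python3 plan.py .6358 .1836 .25 71.1
```

```text
clock: 3.82
tool_pos: [0.5894, 0.0166, 0.0149]
eef_rot: [0.995, 0.099, 0.001, 0.0]
contact_force: [-0.2, 0.3, 6.4]
opening: 0.293
finger_force: 20.0
t 3.82 pos [0.5894 0.0166 0.0149] yaw 11.4 F [-0.2  0.3  6.4] op 0.293 ff 20.0
shift in current axes [ 0.0788 -0.1545 -0.235 ] | turn rotvec [ 1.000e-03 -1.000e-03 -1.042e+00] | shift if turned first [ 0.173  -0.0102 -0.2351]
```

```bash
python3 -m inch '-1 0 0 -.03 0 0 0;-1 0 0 -.03 0 0 0;-1 0 0 -.03 0 0 0;-1 0 0 -.03 0 0 0;-1 0 0 -.015 0 0 0;-1 .0131 -.0257 0 0 0 0;-1 .0131 -.0257 0 0 0 0;-1 .0131 -.0257 0 0 0 0;-1 .0131 -.0257 0 0 0 0;-1 .0131 -.0257 0 0 0 0;-1 .0131 -.0257 0 0 0 0'
python3 -m inch '-1 0 0 0 0 0 -.1158;-1 0 0 0 0 0 -.1158;-1 0 0 0 0 0 -.1158;-1 0 0 0 0 0 -.1158;-1 0 0 0 0 0 -.1158;-1 0 0 0 0 0 -.1158;-1 0 0 0 0 0 -.1158;-1 0 0 0 0 0 -.1158;-1 0 0 0 0 0 -.1158;-1 0 0 0 0 0 0;-1 0 0 0 0 0 0'
python3 plan.py .6358 .1836 .046 71.1
python3 - <<'E'
from h import *
m=camera_model("wrist");p,d=snapshot("wrist");w=cloud(p,d,m)
cv2.imwrite("pics/w2.png",p[:,:,::-1])
k=(np.hypot(w[...,0]-.6358,w[...,1]-.1836)<.045)&(w[...,2]<.06)
print(k.sum(),np.nanpercentile(w[...,2][k],[5,50,95,99]))
E
```

```text
clock: 4.73
tool_pos: [0.635, 0.1845, 0.1488]
eef_rot: [0.995, 0.099, -0.001, 0.0]
contact_force: [0.8, -0.5, -1.0]
opening: 0.292
finger_force: 20.0
clock: 5.65
tool_pos: [0.635, 0.1829, 0.1487]
eef_rot: [0.815, 0.58, -0.001, -0.0]
contact_force: [0.3, -0.4, -2.2]
opening: 0.293
finger_force: 20.0
t 5.65 pos [0.635  0.1829 0.1487] yaw 70.9 F [ 0.3 -0.4 -2.2] op 0.293 ff 20.0
shift in current axes [0.001  0.0006 0.1027] | turn rotvec [-0.001  0.001 -0.003] | shift if turned first [0.001  0.0005 0.1027]
9264 [0.02700558 0.03111877 0.03440923 0.03501695]
```

View pics/w2.png

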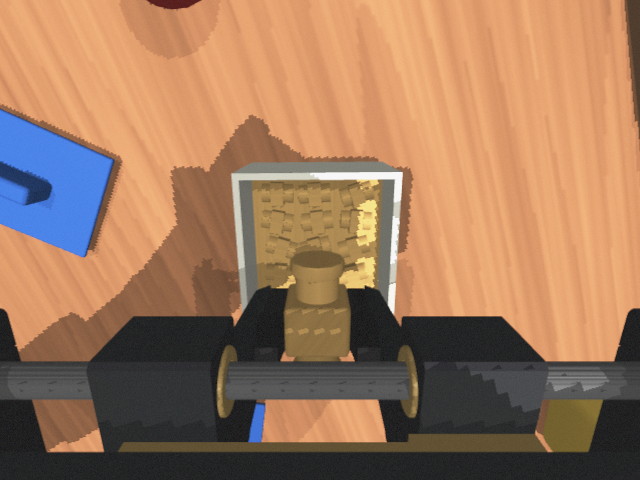

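The coupling is held and centred over the mouth at (318,300). The contents rise to about 33 mm. I'll lower it gently.

```bash
python3 -m inch '-1 .001 .0005 .02 0 0 0;-1 0 0 .025 0 0 0;-1 0 0 .025 0 0 0;-1 0 0 .018 0 0 0;-1 0 0 .008 0 0 0;-1 0 0 .004 0 0 0;-1 0 0 0 0 0 0;-1 0 0 0 0 0 0'
```

```text
clock: 6.37
tool_pos: [0.637, 0.1844, 0.0502]
eef_rot: [0.814, 0.581, 0.001, 0.0]
contact_force: [1.2, 0.7, -0.5]
opening: 0.295
finger_force: 20.0
```

```bash
python3 -m inch '-1 0 0 .003 0 0 0;-1 0 0 0 0 0 0'
```

```text
clock: 6.53
tool_pos: [0.6368, 0.1842, 0.047]
eef_rot: [0.814, 0.581, 0.001, 0.0]
contact_force: [-0.1, -0.3, -1.7]
opening: 0.297
finger_force: 20.0
```

```bash
python3 -m inch '-1 0 0 .002 0 0 0;-1 0 0 0 0 0 0;-.1 0 0 0 0 0 0;-.1 0 0 0 0 0 0;-.1 0 0 0 0 0 0;-.1 0 0 -.01 0 0 0;-.1 0 0 -.02 0 0 0;-.1 0 0 -.03 0 0 0;-.1 0 0 -.03 0 0 0;-.1 0 0 -.035 0 0 0;-.1 0 0 -.035 0 0 0;-.1 0 0 0 0 0 0'
python3 plan.py .57 .162 .21 63.7
python3 - <<'E'
from h import *
for n in("wrist","scene","side"):
    m=camera_model(n);p,d=snapshot(n);w=cloud(p,d,m)
    if n=="wrist":cv2.imwrite("pics/w3.png",p[:,:,::-1])
    k=(np.hypot(w[...,0]-.6365,w[...,1]-.184)<.038)&(w[...,2]>.038)&(w[...,2]<.065)
    if k.sum()>5: print(n,rect(w[k]),np.nanpercentile(w[...,2][k],[50,95,99]))
E
```

```text
clock: 7.53
tool_pos: [0.6403, 0.1861, 0.2128]
eef_rot: [0.814, 0.581, 0.007, 0.002]
contact_force: [1.2, 0.2, 0.8]
opening: 0.449
finger_force: 0.0
t 7.53 pos [0.6403 0.1861 0.2128] yaw 71.1 F [1.2 0.2 0.8] op 0.449 ff 0.0
shift in current axes [-0.0456 -0.0587  0.0018] | turn rotvec [ 0.01  -0.01   0.129] | shift if turned first [-0.0527 -0.0524  0.0028]
wrist (array([636.1, 183.3]), array([54.3, 25.7]), 71.5, 1646) [0.05140714 0.05453482 0.05511775]
scene (array([627.1, 184.3]), array([56.4, 46.5]), 80.8, 255) [0.05081785 0.05573621 0.05653852]
side (array([637.9, 183.9]), array([59.2, 39.3]), 48.3, 337) [0.05123565 0.05636456 0.05741053]
```

View pics/w3.png

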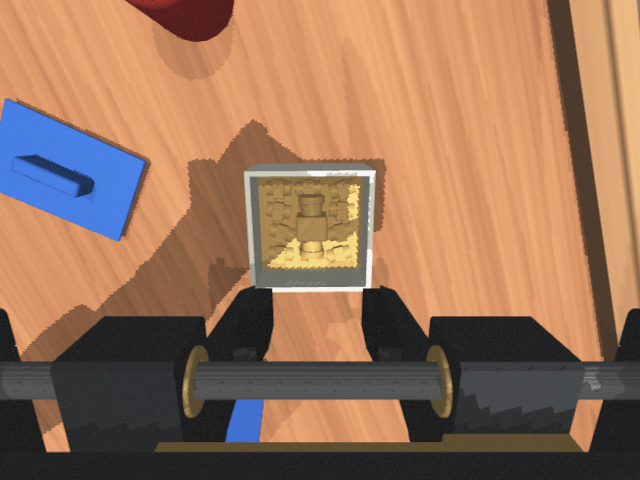

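The coupling lies flat in the middle of the square tub at (313,225), with its top at 54.5 mm, below the plug's 58 mm. Next is the square lid.

```bash
python3 plan.py .439 -.034 .2 63.7
python3 - <<'E'
from h import *
p=cv2.imread("pics/w3.png")
m=camera_model("wrist");p,d=snapshot("wrist");w=cloud(p,d,m)
k=(np.hypot(w[...,0]-.6365,w[...,1]-.184)<.085)&(w[...,2]>.063)&(w[...,2]<.077)
print(rect(w[k]))
E
```

```text
t 7.68 pos [0.6361 0.1839 0.2049] yaw 71.1 F [-0.  -1.   0.1] op 0.449 ff 0.0
shift in current axes [-0.27   -0.116   0.0048] | turn rotvec [ 0.001 -0.     0.129] | shift if turned first [-0.2827 -0.0802  0.0049]
(array([635.2, 184.2]), array([100.4, 100.3]), -18.6, 3213)
```

```bash
python3 -m inch '-.1 -.027 -.0116 0 0 0 0;-.1 -.027 -.0116 0 0 0 0;-.1 -.027 -.0116 0 0 0 0;-.1 -.027 -.0116 0 0 0 0;-.1 -.027 -.0116 0 0 0 0;-.1 -.027 -.0116 0 0 0 0;-.1 -.027 -.0116 0 0 0 0;-.1 -.027 -.0116 0 0 0 0;-.1 -.027 -.0116 0 0 0 0;-.1 -.027 -.0116 0 0 0 0;-.1 0 0 0 0 0 .065;-.1 0 0 0 0 0 .065;-.1 0 0 0 0 0 0;-.1 0 0 0 0 0 0;-.1 0 0 0 0 0 0'
python3 - <<'E'
from h import *
m=camera_model("wrist");p,d=snapshot("wrist");w=cloud(p,d,m)
b=(p[...,2].astype(int)>p[...,0]+50)&(np.hypot(w[...,0]-.4655,w[...,1]-.020)<.1)
print(rect(w[b&(w[...,2]>.008)&(w[...,2]<.021)]),rect(w[b&(w[...,2]>.037)]))
E
python3 plan.py .4655 .020 .0290 63.7
```

```text
clock: 8.98
tool_pos: [0.4388, -0.0335, 0.2037]
eef_rot: [0.849, 0.528, -0.0, -0.0]
contact_force: [0.4, 0.2, -0.1]
opening: 0.453
finger_force: 0.0
(array([464.4,  20.3]), array([108.1, 107.6]), -26.8, 14571) (array([471. ,  -3.1]), array([98.5, 46.1]), -78.6, 1274)
t 9.03 pos [ 0.4389 -0.0335  0.2038] yaw 63.8 F [-0.1 -0.2  1. ] op 0.452 ff 0.0
shift in current axes [0.0598 0.0003 0.1748] | turn rotvec [-0.001  0.     0.001] | shift if turned first [5.980e-02 1.000e-04 1.748e-01]
```

```bash
python3 -m inch '-.1 .03 -.0005 0 0 0 0;-.1 .0297 0 0 0 0 .006;-.1 0 0 .03 0 0 0;-.1 0 0 .03 0 0 0;-.1 0 0 .03 0 0 0;-.1 0 0 .03 0 0 0;-.1 0 0 .03 0 0 0;-.1 0 0 .015 0 0 0;-.1 0 0 .009 0 0 0;-.1 0 0 0 0 0 0;-1 0 0 0 0 0 0;-1 0 0 0 0 0 0;-1 0 0 0 0 0 0;-1 0 0 0 0 0 0;-1 0 0 0 0 0 0;-1 0 0 0 0 0 0' 40
python3 plan.py .6353 .184 .2 71.3
```

```text
clock: 10.37
tool_pos: [0.4655, 0.0199, 0.0308]
eef_rot: [0.851, 0.525, 0.001, 0.0]
contact_force: [-0.1, 0.4, 5.1]
opening: 0.157
finger_force: 40.0
t 10.37 pos [0.4655 0.0199 0.0308] yaw 63.3 F [-0.1  0.4  5.1] op 0.157 ff 40.0
shift in current axes [ 0.223   0.0782 -0.169 ] | turn rotvec [ 0.001 -0.001 -0.139] | shift if turned first [ 0.2099  0.1082 -0.1692]
```

```bash
python3 -m inch '-1 0 0 -.02 0 0 0;-1 0 0 -.03 0 0 0;-1 0 0 -.03 0 0 0;-1 0 0 -.03 0 0 0;-1 .0279 .0098 0 0 0 0;-1 .0279 .0098 0 0 0 0;-1 .0279 .0098 0 0 0 0;-1 .0279 .0098 0 0 0 0;-1 .0279 .0098 0 0 0 0;-1 .0279 .0098 0 0 0 0;-1 .0279 .0098 0 0 0 0;-1 .0279 .0098 0 0 0 0;-1 0 0 0 0 0 -.07;-1 0 0 0 0 0 -.069;-1 0 0 0 0 0 0;-1 0 0 0 0 0 0'
python3 plan.py .6353 .184 .087 71.3
python3 - <<'E'
from h import *
m=camera_model("wrist");p,d=snapshot("wrist");w=cloud(p,d,m)
cv2.imwrite("pics/w4.png",p[:,:,::-1])
b=(p[...,2].astype(int)>p[...,0]+50)&(np.hypot(w[...,0]-.6355,w[...,1]-.184)<.1)&(w[...,2]>.09)
z=w[b];print(rect(z),np.percentile(z[:,2],[5,50,95]))
n=np.linalg.lstsq(np.c_[z[:,:2],np.ones(len(z))],z[:,2],rcond=None)[0];print(n)
E
```

```text
clock: 11.7
tool_pos: [0.6349, 0.1835, 0.1398]
eef_rot: [0.813, 0.582, -0.001, -0.0]
contact_force: [-0.2, -0.7, -1.4]
opening: 0.154
finger_force: 40.0
t 11.7 pos [0.6349 0.1835 0.1398] yaw 71.2 F [-0.2 -0.7 -1.4] op 0.154 ff 40.0
shift in current axes [0.0007 0.0003 0.0528] | turn rotvec [-0.001  0.001 -0.003] | shift if turned first [0.0006 0.0002 0.0528]
(array([638. , 194.1]), array([107.9,  85.7]), -18.7, 31654) [0.12357618 0.12465225 0.15041098]
[-0.04881031 -0.15643021  0.19173892]
```

View pics/w4.png

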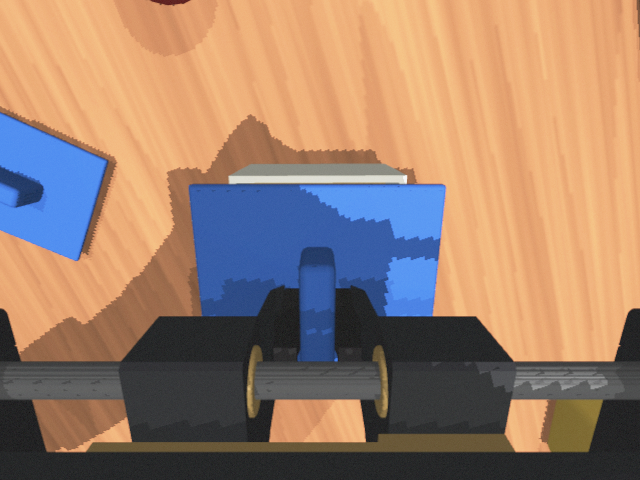

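The lid is held level (plate top about 124 mm), with its centre about 1 mm off the tub's. I'll lower it.

```bash
python3 -m inch '-1 .0008 .0006 .015 0 0 0;-1 0 0 .015 0 0 0;-1 0 0 .01 0 0 0;-1 0 0 .004 0 0 0;-1 0 0 .003 0 0 0;-1 0 0 .002 0 0 0;-1 0 0 0 0 0 0'
```

```text
clock: 12.33
tool_pos: [0.6364, 0.1847, 0.0913]
eef_rot: [0.813, 0.583, 0.0, 0.0]
contact_force: [-0.5, 0.3, -1.2]
opening: 0.154
finger_force: 40.0
```

```bash
python3 -m inch '-1 0 0 .002 0 0 0;-1 0 0 .002 0 0 0;-1 0 0 0 0 0 0'
```

```text
clock: 12.58
tool_pos: [0.6368, 0.1849, 0.0889]
eef_rot: [0.813, 0.583, 0.001, 0.0]
contact_force: [-2.0, -0.6, 7.5]
opening: 0.156
finger_force: 40.0
```

```bash
python3 -m inch '-1 0 0 .001 0 0 0;-1 0 0 0 0 0 0'
```

```text
clock: 12.75
tool_pos: [0.6368, 0.1849, 0.0888]
eef_rot: [0.813, 0.582, 0.001, 0.0]
contact_force: [-2.5, -2.3, 12.7]
opening: 0.155
finger_force: 40.0
```

```bash
python3 -m inch '-1 0 0 .002 0 0 0;-1 0 0 0 0 0 0;-1 0 0 -.004 0 0 0;-.1 0 0 0 0 0 0;-.1 0 0 0 0 0 0;-.1 0 0 0 0 0 0;-.1 0 0 -.02 0 0 0;-.1 0 0 -.03 0 0 0;-.1 0 0 -.03 0 0 0;-.1 0 0 -.03 0 0 0;-.1 0 0 0 0 0 0;-.1 0 0 0 0 0 0'
python3 - <<'E'
from h import *
for n in("wrist","scene","side"):
    m=camera_model(n);p,d=snapshot(n);w=cloud(p,d,m)
    b=(p[...,2].astype(int)>p[...,0]+50)&(np.hypot(w[...,0]-.636,w[...,1]-.184)<.085)&(w[...,2]>.06)&(w[...,2]<.08)
    z=w[b];c=np.linalg.lstsq(np.c_[z[:,:2]-[.636,.184],np.ones(len(z))],z[:,2],rcond=None)[0];print(n,rect(z),c)
E
python3 plan.py .4827 .2533 .2 136
```

```text
clock: 13.75
tool_pos: [0.6373, 0.1851, 0.1997]
eef_rot: [0.813, 0.583, 0.002, 0.0]
contact_force: [-1.4, -0.1, 0.0]
opening: 0.449
finger_force: 0.0
wrist (array([636.6, 184.9]), array([107.6, 107.3]), 71.3, 17361) [-0.00027913 -0.00013938  0.07376359]
scene (array([637.5, 183.3]), array([107.9, 106.9]), 71.2, 1617) [-0.00018423 -0.00016664  0.07469479]
side (array([637.6, 184.8]), array([108.4, 107.4]), 71.2, 1931) [-0.00050678 -0.00133401  0.07539014]
t 13.9 pos [0.6353 0.1841 0.1965] yaw 71.3 F [ 0.5 -1.  -0.2] op 0.452 ff 0.0
shift in current axes [ 0.0166 -0.1667 -0.0032] | turn rotvec [-3.00e-03  1.00e-03 -1.13e+00] | shift if turned first [ 0.1578 -0.0562 -0.0035]
```

The square lid is home and level (plate top 74 mm, slope about 0). Next is the oblong lid.

```bash
python3 -m inch '-.1 .0028 -.0278 0 0 0 0;-.1 .0028 -.0278 0 0 0 0;-.1 .0028 -.0278 0 0 0 0;-.1 .0028 -.0278 0 0 0 0;-.1 .0028 -.0278 0 0 0 0;-.1 .0028 -.0278 0 0 0 0;-.1 0 0 0 0 0 -.113;-.1 0 0 0 0 0 -.113;-.1 0 0 0 0 0 -.113;-.1 0 0 0 0 0 -.113;-.1 0 0 0 0 0 -.113;-.1 0 0 0 0 0 -.113;-.1 0 0 0 0 0 -.113;-.1 0 0 0 0 0 -.113;-.1 0 0 0 0 0 -.113;-.1 0 0 0 0 0 -.113;-.1 0 0 0 0 0 0;-.1 0 0 0 0 0 0'
python3 - <<'E'
from h import *
m=camera_model("wrist");p,d=snapshot("wrist");w=cloud(p,d,m)
b=(p[...,2].astype(int)>p[...,0]+50)&(np.hypot(w[...,0]-.4395,w[...,1]-.295)<.1)
print(rect(w[b&(w[...,2]>.008)&(w[...,2]<.021)]),rect(w[b&(w[...,2]>.037)]))
E
python3 plan.py .4395 .295 .0305 136
```

```text
clock: 15.4
tool_pos: [0.4831, 0.2536, 0.197]
eef_rot: [0.376, 0.927, -0.001, -0.001]
contact_force: [0.2, 0.5, -0.1]
opening: 0.449
finger_force: 0.0
(array([438.3, 295.7]), array([123.5,  83.6]), -44.7, 13404) (array([465.6, 261.9]), array([122.6,  89.9]), -83.9, 1350)
t 15.45 pos [0.4832 0.2537 0.1973] yaw 135.8 F [-0.3  0.3  0.2] op 0.449 ff 0.0
shift in current axes [ 0.06   -0.0006  0.1668] | turn rotvec [-0.002 -0.001 -0.003] | shift if turned first [ 0.0601 -0.0007  0.1668]
```

```bash
python3 -m inch '-.1 .031 -.0009 0 0 0 0;-.1 .03 0 0 0 0 .005;-.1 0 0 .03 0 0 0;-.1 0 0 .03 0 0 0;-.1 0 0 .03 0 0 0;-.1 0 0 .03 0 0 0;-.1 0 0 .025 0 0 0;-.1 0 0 .015 0 0 0;-.1 0 0 .007 0 0 0;-.1 0 0 0 0 0 0;-1 0 0 0 0 0 0;-1 0 0 0 0 0 0;-1 0 0 0 0 0 0;-1 0 0 0 0 0 0;-1 0 0 0 0 0 0;-1 0 0 0 0 0 0' 40
python3 plan.py .6395 -.1655 .2 174.5
```

```text
clock: 16.78
tool_pos: [0.4397, 0.2961, 0.0321]
eef_rot: [0.377, 0.926, 0.001, 0.001]
contact_force: [-0.5, -1.5, 6.2]
opening: 0.156
finger_force: 40.0
t 16.78 pos [0.4397 0.2961 0.0321] yaw 135.7 F [-0.5 -1.5  6.2] op 0.156 ff 40.0
shift in current axes [-0.4654 -0.1906 -0.168 ] | turn rotvec [ 0.001  0.001 -0.677] | shift if turned first [-0.2431 -0.4403 -0.1679]
```

```bash
python3 -m inch '-1 0 0 -.02 0 0 0;-1 0 0 -.03 0 0 0;-1 0 0 -.03 0 0 0;-1 0 0 -.03 0 0 0;-1 -.0274 -.0112 0 0 0 0;-1 -.0274 -.0112 0 0 0 0;-1 -.0274 -.0112 0 0 0 0;-1 -.0274 -.0112 0 0 0 0;-1 -.0274 -.0112 0 0 0 0;-1 -.0274 -.0112 0 0 0 0;-1 -.0274 -.0112 0 0 0 0;-1 -.0274 -.0112 0 0 0 0;-1 -.0274 -.0112 0 0 0 0;-1 -.0274 -.0112 0 0 0 0;-1 -.0274 -.0112 0 0 0 0;-1 -.0274 -.0112 0 0 0 0'
python3 -m inch '-1 -.0274 -.0112 0 0 0 0;-1 -.0274 -.0112 0 0 0 0;-1 -.0274 -.0112 0 0 0 0;-1 -.0274 -.0112 0 0 0 0;-1 -.0274 -.0112 0 0 0 0;-1 0 0 0 0 0 -.113;-1 0 0 0 0 0 -.113;-1 0 0 0 0 0 -.113;-1 0 0 0 0 0 -.113;-1 0 0 0 0 0 -.113;-1 0 0 0 0 0 -.113;-1 0 0 0 0 0 0;-1 0 0 0 0 0 0'
python3 plan.py .6392 -.1658 .09 174.4
python3 - <<'E'
from h import *
for n in("wrist","scene"):
    m=camera_model(n);p,d=snapshot(n);w=cloud(p,d,m);q=p.astype(int)
    cv2.imwrite(f"pics/{n}5.png",p[:,:,::-1])
    near=np.hypot(w[...,0]-.639,w[...,1]+.166)<.09
    z=w[(q[...,2]>q[...,0]+50)&near&(w[...,2]>.11)&(w[...,2]<.15)]
    t=w[near&(w[...,2]>.063)&(w[...,2]<.077)]
    print(n,"lid",rect(z),np.median(z[:,2]),"rim",rect(t) if len(t)>9 else 0)
E
```

```text
clock: 18.12
tool_pos: [0.5809, -0.0317, 0.1413]
eef_rot: [0.377, 0.926, -0.0, -0.0]
contact_force: [0.5, 0.0, -0.8]
opening: 0.155
finger_force: 40.0
clock: 19.2
tool_pos: [0.6394, -0.1659, 0.141]
eef_rot: [0.049, 0.999, 0.0, -0.0]
contact_force: [-0.3, -0.2, -0.6]
opening: 0.152
finger_force: 40.0
t 19.2 pos [ 0.6394 -0.1659  0.141 ] yaw 174.4 F [-0.3 -0.2 -0.6] op 0.152 ff 40.0
shift in current axes [0.0002 0.0001 0.051 ] | turn rotvec [ 0.    -0.001 -0.   ] | shift if turned first [0.0002 0.0001 0.051 ]
wrist lid (array([ 638.6, -166.1]), array([124.2,  83.5]), -5.6, 26832) 0.12460483650238462 rim (array([ 580.7, -159.9]), array([75.7,  0.9]), 84.4, 290)
scene lid (array([ 644.1, -166.6]), array([113.4,  84.2]), -6.2, 1556) 0.12570566794230242 rim (array([ 658. , -168.4]), array([78.1, 76.5]), -5.9, 275)
```

View pics/wrist5.png

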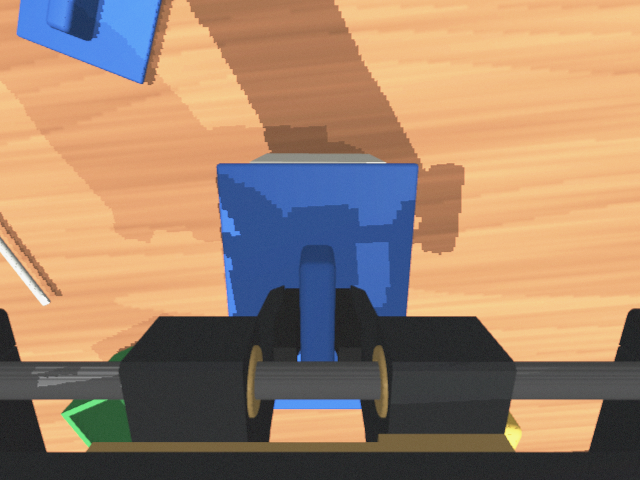

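The lid is aligned with the tub: lid at (638.6, -166.1), tub at (638.4, -165.6). Lowering it.

```bash
python3 -m inch '-1 0 -.0004 .015 0 0 0;-1 0 0 .015 0 0 0;-1 0 0 .01 0 0 0;-1 0 0 .005 0 0 0;-1 0 0 .003 0 0 0;-1 0 0 0 0 0 0'
```

```text
clock: 19.8
tool_pos: [0.6393, -0.1659, 0.092]
eef_rot: [0.047, 0.999, 0.0, -0.001]
contact_force: [1.0, -0.9, -0.9]
opening: 0.153
finger_force: 40.0
```

```bash
python3 -m inch '-1 0 0 .002 0 0 0;-1 0 0 .002 0 0 0;-1 0 0 0 0 0 0'
```

```text
clock: 20.05
tool_pos: [0.6403, -0.1659, 0.0902]
eef_rot: [0.047, 0.999, -0.0, 0.001]
contact_force: [-0.7, 0.6, 2.8]
opening: 0.154
finger_force: 40.0
```

```bash
python3 -m inch '-1 0 0 .002 0 0 0;-1 0 0 .001 0 0 0;-1 0 0 0 0 0 0'
python3 -m inch '-1 0 0 -.003 0 0 0;-.1 0 0 0 0 0 0;-.1 0 0 0 0 0 0;-.1 0 0 0 0 0 0;-.1 0 0 -.02 0 0 0;-.1 0 0 -.03 0 0 0;-.1 0 0 -.035 0 0 0;-.1 0 0 -.035 0 0 0;-.1 0 0 -.035 0 0 0;-.1 0 0 0 0 0 0;-.1 0 0 0 0 0 0;-.1 0 0 0 0 0 0'
python3 - <<'E'
from h import *
T=dict(sq=(.636,.184),ob=(.639,-.166))
for n in("wrist","scene","side"):
    m=camera_model(n);p,d=snapshot(n);w=cloud(p,d,m);q=p.astype(int)
    if n=="scene":cv2.imwrite("pics/scene6.png",p[:,:,::-1])
    for k,c0 in T.items():
        z=w[(q[...,2]>q[...,0]+50)&(np.hypot(w[...,0]-c0[0],w[...,1]-c0[1])<.085)&(w[...,2]>.055)&(w[...,2]<.085)]
        if len(z)<300: continue
        z=z[abs(z[:,2]-np.median(z[:,2]))<.006]
        c=np.linalg.lstsq(np.c_[z[:,:2]-c0,np.ones(len(z))],z[:,2],rcond=None)[0];print(n,k,rect(z),np.round(c,4))
E
```

```text
clock: 20.3
tool_pos: [0.6404, -0.1659, 0.0901]
eef_rot: [0.047, 0.999, -0.001, 0.001]
contact_force: [-6.9, -0.1, 20.4]
opening: 0.156
finger_force: 40.0
clock: 21.3
tool_pos: [0.6392, -0.1664, 0.2433]
eef_rot: [0.047, 0.999, -0.0, -0.001]
contact_force: [-0.2, 1.0, -0.6]
opening: 0.448
finger_force: 0.0
wrist ob (array([ 639. , -166.2]), array([122.4,  83.3]), -5.4, 11995) [-0.0001  0.0006  0.0737]
scene sq (array([637.2, 183.7]), array([108.2, 108.2]), -18.9, 1660) [ 0.0006 -0.0021  0.0747]
scene ob (array([ 640.5, -166.8]), array([122.7,  84.4]), -5.2, 2373) [ 0.0004 -0.0012  0.0749]
side sq (array([637.6, 184.7]), array([108.4, 107.4]), 71.4, 1957) [ 0.0023 -0.0007  0.0754]
side ob (array([ 640.6, -165.3]), array([123.9,  85.3]), -6.0, 579) [-0.0018 -0.002   0.0757]
```

View pics/scene6.png

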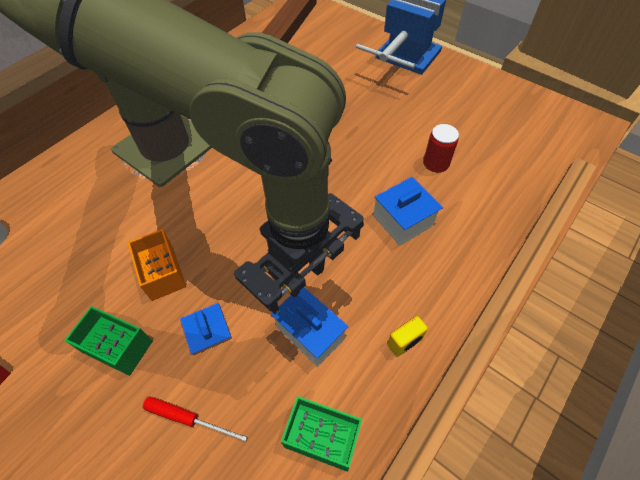

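Both lids sit level and home (plate tops about 74 mm) at (408,205) and (311,325). The spare lid, can, screwdriver and tape are where they were, and the gripper is clear.

```bash
python3 -c "
from plant import r
print(r.finish_job())"
```

```text
the job is handed in; nothing more can be done
None
```

The job is handed in at about 21 s: the coupling lies flat in the square tub, both tubs are closed with their own lids measured home and level, and nothing else on the bench was moved; the judge's verdict was not returned.

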